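Switch off and pop the battery hatch

TASK

Get the battery module ready for new cells using fingertip presses only: first press the raised end of its rocker switch fully down to switch it off, then press the free edge of its hatch in once so that the push-push latch lets go, and let the hatch pop up and stay open. Do not push the hatch back down once it has popped. Keep the other module's hatch shut, and do not lift or shift any of the loose things around.

Things in the scene. Friction and masses are not known exactly. Their poses are not given: they have to be found in the camera images.
- battery_module: grey instrument case fixed to the desk, 170 (x) x 110 (y) x 60 mm (z), with the wide hatch (84 mm) and a black rocker switch in its top. Origin: centre of its underside; its x axis points from the rocker (front, robot side) to the hatch hinge (back), z up. The case's top is 60 mm above its origin. It may stand on either side of the fuse module and is turned up to 0.3 rad
- fuse_module: grey case of the same size with the same axes, with a narrow hatch (40 mm wide) and two round black caps 26 mm wide, 10 mm high, in place of the rocker. Not part of the job
- rocker (a joint): angle of the battery module's rocker switch (rad): 0 = on (its end nearer the hatch stands up), 0.35 = off (that end pressed down level, its other end up). Friction holds it wherever it is left; about 2 N on the raised end moves it
- rocker_raised_end (a point): point to press on the rocker: top face of its half nearer the hatch, 17 mm from the pivot. Rocker: black, 50 mm along the module's x, 28 mm wide, pivot along the module's y, 52 mm in front of the module's centre, 62 mm up. This point goes from about 72 mm above the desk down to 66 mm at the hard stop when off; all beside it is lower but the hatch (68 mm), which begins 35 mm away along the module's x
- battery_hatch (a joint): angle of the battery module's hatch (rad): 0 = shut, latched; negative = pressed in, hard stop at -0.085; positive = open, stop at 0.75. Pressed beyond about -0.065 (4 mm at the press point) and let go, it is released and a spring lifts it to 0.75 in about 1 s and keeps it there. Pushed down from open past 0 and let go, it latches again. Pressing takes about 3 to 5 N; firm stop 5 mm down
- battery_hatch_press (a point): point to press on the battery hatch: middle of its top face, on four small ribs, 12 mm from the free edge and 61 mm from the hinge. The hatch is a grey plate 73 mm long along the module's x, 84 mm wide, 6 mm thick, hinged at its back edge; shut, its top is 68 mm above the desk. It springs up as the finger goes up, its free edge towards the back and up to about 50 mm higher
- fuse_hatch (a joint): angle of the fuse module's hatch (rad), working like the battery hatch; it must stay shut (0)
- new_cell_a: fresh AA cell with green sleeve, 14 mm thick, 50 mm long, lying; loose, leave alone. Origin: centre of its underside
- new_cell_b: fresh AA cell with yellow sleeve, 14 mm thick, 50 mm long, lying; loose, leave alone. Origin: centre of its underside
- brass_weight_large: knobbed brass weight, 26 mm wide, 30 mm tall, on the desk behind the battery module; loose, leave alone. Origin: centre of its underside
- brass_weight_small: knobbed brass weight, 19 mm wide, 23 mm tall, on the desk behind the fuse module; loose, leave alone. Origin: centre of its underside
- petri_dish: covered glass dish 63 mm wide, 16 mm tall; loose, leave alone. Origin: centre of its underside
- screwdriver: screwdriver with orange handle, 168 mm long; loose, leave alone. Origin: centre of its underside
- timer: small white kitchen-style timer with three buttons, 62x66x20 mm; loose, leave alone. Origin: centre of its underside
- reagent_bottle: brown bottle with black cap, 48 mm wide, 93 mm tall; loose, leave alone. Origin: centre of its underside

How it is judged:
By the outcome, as a careful person would: the job done as asked, in the order asked, and still so for the second after the job is handed in, with the robot touching nothing.
It also fails if it takes over 45 s, if anything falls off the work surface, if the arm or the gripper's body presses on something with over 40 N, if the wrist force passes 120 N, or if a joint passes its speed limit or range.

ROBOT

A 6-joint arm with a two-finger parallel gripper is mounted at the origin on a cart in front of the work surface, level with it; the furniture and walls round the work are solid. World frame = base frame: x ahead of the robot, y to its left, z up, the work surface at z = 0. Lengths are in m, angles in rad, forces in N, time in s.
With the tool pointing down it reaches from about 0.25 to 0.8 m from the base axis. Payload 8.5 kg.
Tool frame: the origin (TCP) lies at the very end of the fingers, on their centre line; the grasp point (between the pads) lies 19 mm behind it (hold_point_z is the distance from the TCP to the grasp point, in m); z points along the fingers, y is the line along which they close (so a half turn about z gives the same grasp; the last joint's range is limited). The gripper opens to 85 mm and grips with 20 to 120 N. Pads are 22 mm wide; open, the fingers measure 114 mm over their backs; the gripper's body (76 mm by 85 mm) begins 54 mm behind the grasp point. The pads swing forward as they close: fully open they stand 13 mm farther back than shut.
Start: joints at [-1.168, 0.238, -0.013, 1.319, 0, 1.571], TCP at [0.206, -0.483, 0.231] pointing down, gripper open.
Joint ranges: [-2.66, 2.66], [-1.03, 1.9], [-1.14, 1.46], [-1.82, 2.27], [-1.45, 1.34], [-3.14, 3.14]. Speed limits (rad/s): [2.22, 2.22, 2.79, 3.14, 3.14, 3.14].

INTERFACE

Orientations are given as a unit quaternion [w, x, y, z].
In Python, from workcell import sense, capture, calibration, job_done, hold_point_z gives the robot as it stands.
- The arm moves only by the tool play_rows, never from a script. Its argument "series" is a list of rows, each a list of 3 entries, a list of its own where there are three numbers: the gripper's target within -1 to 1 (shut at 1, half-way at 0, fully open at -1), then the shift along the tool's x, y, z in cm, then the turn, a rotation vector about the tool's x, y, z in rad. A call has exactly 8 rows; each row is the pose to reach, as a shift and turn from the pose commanded when the call began, along the tool's axes at that moment; what a row does not reach only later rows make up. A row lasts 1/12 s, in which the tool goes at most 41.7 mm and 7.16 degrees, less where a joint would pass 70% of its speed; a pose out of reach is approached as far as the arm can. A call with a gripper value outside its range is refused whole. The fingers move at their own pace and stop on an object; "squeeze" is the grip in N (left out, the last holds). Time passes only in rows, so rows that repeat a pose let the fingers close, or fill a call up. It gives the time, the measured TCP pose, the force, the opening and the grip force at its end, in the units of the state.
- sense(): the state, without advancing time (a new reading comes with each control period).
- capture(name): name is "scene" or "side" or "wrist"; returns the picture (420x560x3 uint8, red, green, blue); there is no depth.
- calibration(name): a dict with "mtx" (3x3 intrinsics, pixels), "R" (3x3) and "t" (3): a world point X has camera coordinates R X + t. Camera axes: x right, y down, z forward; pixel columns grow to the right and rows downward; lengths in m; the calibration is good to about 2 mm. The wrist camera is an equidistant fisheye: a pixel r from the principal point sees the ray r / f radians off the axis. A picture is of the moment at which its call begins: read the wrist's pose just before it. calibration takes no time and is no camera call; for the wrist camera it gives the pose at the moment of the call.
- job_done(): hands the job in; it is judged then, once.
The state is a dict: "time": time; "joint_pos": joint angles; "dq": joint speeds; "effort": joint torques, N m; "tool_pos": TCP position; "tool_rot": TCP orientation; "contact_force": force on the tool from outside, world axes, zero at the start; "moment": the same for the moment, N m; "width": finger opening in m; "finger_force": force on a finger pad.
Only numpy, scipy, OpenCV 4.12 (cv2) and the standard library are available. Lean on these libraries where they do the work, as an engineer would, in place of code of your own. Each camera call takes 0.05 s, during which the arm holds its last target. There are 200 camera calls.

## Working session

There is one attempt and no reset: what is moved stays moved. The work goes in short steps, Python scripts to look and compute and a tool call to move; the robot and the scene stay as the last step left them, time stands still between calls to the robot, and variables do not carry over. Pictures are saved under pics/ and viewed, at most 10 in all, crops included, and the job is handed in when it is done.

Besides the shell and the picture viewer there is one more tool, called after ">>>" by a JSON object that holds its "name" and its "arguments". play_rows: Moves the arm, as the interface text tells. Its arguments: {"type":"object","properties":{"series":{"type":"array","items":{"type":"array"}},"squeeze":{"type":"number"}},"required":["series"]}

```bash
mkdir -p pics; ls
python3 - <<'E'
from workcell import *
import cv2,numpy as np
np.set_printoptions(precision=4,suppress=True)
s=sense();print(s)
for n in("scene","side"):
    im=capture(n);cv2.imwrite(f"pics/{n}0.png",im[:,:,::-1]);c=calibration(n);print(n,c)
E
```

```text
pics
{'time': 0.0, 'joint_pos': array([-1.168 ,  0.2388, -0.0143,  1.3192, -0.    ,  1.5708]), 'dq': array([-0.001 , -0.0005, -0.0012,  0.0009, -0.0002, -0.0021]), 'effort': array([  0.0007, -53.8772,  34.644 ,   0.0189,   0.0001,   0.    ]), 'tool_pos': array([ 0.2056, -0.4826,  0.2307]), 'tool_rot': array([-0.0007,  0.9798,  0.2   , -0.0002]), 'contact_force': array([0.0914, 0.1439, 0.1419]), 'moment': array([-0.0503,  0.028 ,  0.0504]), 'finger_force': 0.0, 'width': 0.08552490229834252}
scene {'mtx': array([[541.5714,   0.    , 276.5455],
       [  0.    , 541.5714, 208.2739],
       [  0.    ,   0.    ,   1.    ]]), 'R': array([[-0.8018, -0.5975, -0.004 ],
       [-0.4616,  0.6237, -0.6308],
       [ 0.3794, -0.5039, -0.776 ]]), 't': array([0.3971, 0.3554, 1.907 ])}
side {'mtx': array([[426.8249,   0.    , 272.6008],
       [  0.    , 426.8249, 205.5634],
       [  0.    ,   0.    ,   1.    ]]), 'R': array([[ 0.9312, -0.3644, -0.0056],
       [-0.2209, -0.552 , -0.8041],
       [ 0.2899,  0.75  , -0.5945]]), 't': array([-0.5578,  0.1316,  1.2244])}
```

View pics/scene0.png

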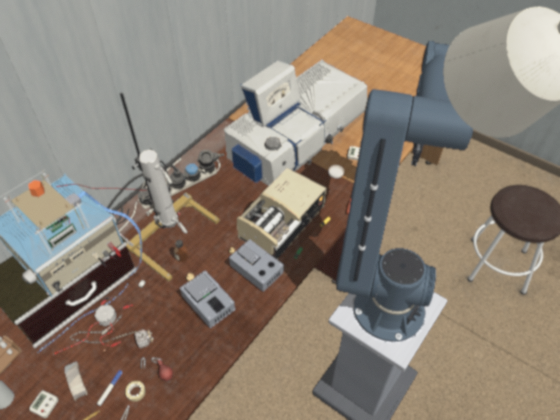

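View pics/side0.png

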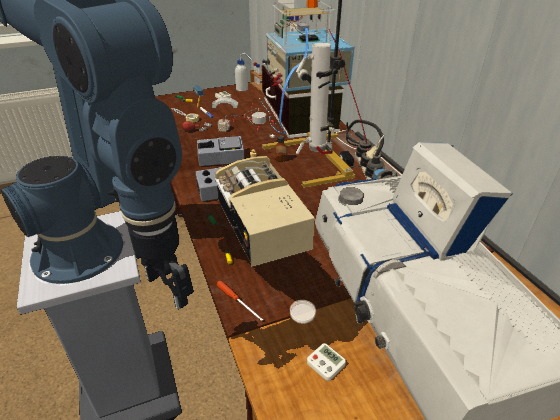

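The scene view shows two grey cases: one at about (207,297) with a black rocker (the battery module), and one at (257,263) with caps (the fuse module). I'll zoom in on both.

Run:
```python
import cv2
a=cv2.imread("pics/scene0.png")[225:335,165:305]
cv2.imwrite("pics/crop0.png",cv2.resize(a,None,fx=5,fy=5,interpolation=cv2.INTER_CUBIC))
```

```text
(no output)
```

View pics/crop0.png

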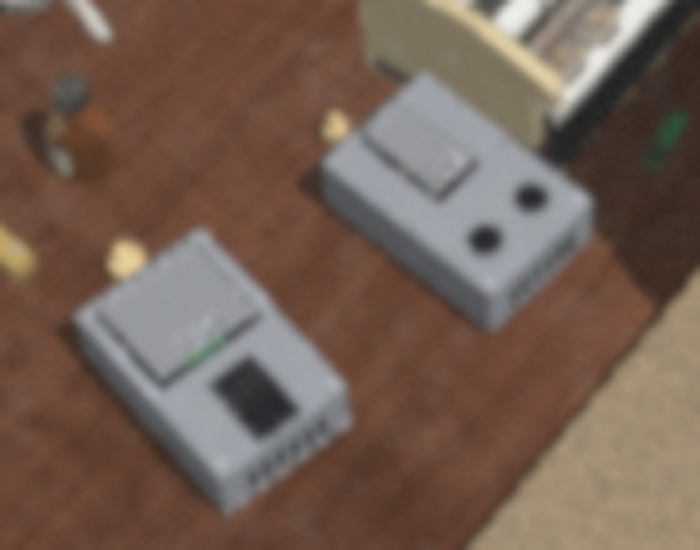

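```bash
cat > h.py <<'E'
import numpy as np,cv2
from workcell import *
from scipy.spatial.transform import Rotation as Ro
np.set_printoptions(precision=4,suppress=True)
def cast(c,px,z,fish=False):
    K=c["mtx"];d=np.array([(px[0]-K[0,2])/K[0,0],(px[1]-K[1,2])/K[1,1],1.])
    if fish:
        r=np.hypot(d[0],d[1]);d=np.array([d[0]/r*np.sin(r),d[1]/r*np.sin(r),np.cos(r)]) if r>1e-9 else d
    o=-c["R"].T@c["t"];w=c["R"].T@d
    return o+w*(z-o[2])/w[2]
def rot(s):
    q=s["tool_rot"];return Ro.from_quat([q[1],q[2],q[3],q[0]])
E
python3 - <<'E'
from h import *
c=calibration("scene")
f=lambda u,v,z:cast(c,(164.6+u/5,224.6+v/5),z)
for n,u,v,z in[("bl",75,322,.06),("br",203,232,.06),("fr",350,385,.06),("fl",222,487,.06),("rock",255,397,.066),("fuse_bl",323,165,.06),("fuse_fr",592,200,.06),("wl",128,260,.02),("green",668,138,.007)]:print(n,f(u,v,z))
print(rot(sense()).as_matrix())
E
```

```text
bl [0.6187 0.4011 0.06  ]
br [0.596 0.292 0.06 ]
fr [0.4325 0.325  0.06  ]
fl [0.4522 0.4357 0.06  ]
rock [0.4762 0.3732 0.066 ]
fuse_bl [0.5638 0.1966 0.06  ]
fuse_fr [0.3882 0.1042 0.06  ]
wl [0.6443 0.326  0.02  ]
green [ 0.3953 -0.0033  0.007 ]
[[ 0.92    0.392  -0.0005]
 [ 0.392  -0.92    0.0011]
 [-0.     -0.0013 -1.    ]]
```

Battery module centre is about (0.525, 0.363) with yaw about -0.2. First I'll lift and close the gripper, with a small turn to learn the wrist sign.

>>> {"name": "play_rows", "arguments": {"series": [[1, [0, 0, -4], [0, 0, 0.1]], [1, [0, 0, -6], [0, 0, 0.1]], [1, [4, 0, -6], [0, 0, 0.1]], [1, [8, 0, -6], [0, 0, 0.1]], [1, [12, 0, -6], [0, 0, 0.1]], [1, [15, -2, -6], [0, 0, 0.1]], [1, [17, -5, -6], [0, 0, 0.1]], [1, [18, -9, -6], [0, 0, 0.1]]], "squeeze": 20}}

```text
time: 0.77
tool_pos: [0.3382, -0.3287, 0.2899]
tool_rot: [-0.001, 0.988, 0.151, -0.0]
contact_force: [-0.2, 1.0, 0.6]
width: 0.0
finger_force: 0.0
```

```bash
cat >> h.py <<'E'
def goto(p,yaw):
    s=sense();R=rot(s);print("t",s["time"],"tcp",s["tool_pos"],"j",s["joint_pos"],"F",s["contact_force"],"w",s["width"])
    T=Ro.from_euler("z",yaw)*Ro.from_euler("x",np.pi)
    print("shift cm",100*R.inv().apply(np.array(p)-s["tool_pos"]),"turn",(R.inv()*T).as_rotvec())
E
python3 -c "
from h import *
goto((.45,.37,.29),-.2);goto((.45,.37,.29),-.2+np.pi)"
```

```text
t 0.7667 tcp [ 0.3382 -0.3287  0.2899] j [-0.7715  0.1334  0.0025  1.4412  0.0005  2.066 ] F [-0.197   1.0421  0.6331] w 4.355961065494209e-05
shift cm [ 31.5889 -63.3182   0.0694] turn [-0.0013  0.0005  0.5041]
t 0.7667 tcp [ 0.3382 -0.3287  0.2899] j [-0.7715  0.1334  0.0025  1.4412  0.0005  2.066 ] F [-0.197   1.0421  0.6331] w 4.355961065494209e-05
shift cm [ 31.5889 -63.3182   0.0694] turn [-0.0007 -0.0017 -2.6375]
```

>>> {"name": "play_rows", "arguments": {"series": [[1, [1.6, -3.2, 0], [0, 0, -0.12]], [1, [3.2, -6.4, 0], [0, 0, -0.24]], [1, [4.8, -9.6, 0], [0, 0, -0.36]], [1, [6.4, -12.8, 0], [0, 0, -0.48]], [1, [8, -16, 0], [0, 0, -0.6]], [1, [9.6, -19.2, 0], [0, 0, -0.72]], [1, [11.2, -22.4, 0], [0, 0, -0.84]], [1, [12.8, -25.6, 0], [0, 0, -0.96]]]}}

```text
time: 1.43
tool_pos: [0.3816, -0.0454, 0.2913]
tool_rot: [-0.0, 0.806, 0.593, 0.0]
contact_force: [0.8, -0.9, -0.2]
width: 0.0001
finger_force: 0.0
```

```bash
python3 -c "
from h import *
goto((.45,.37,.25),-.2+np.pi)"
```

```text
t 1.4333 tcp [ 0.3816 -0.0454  0.2913] j [-0.1184 -0.0201 -0.1601  1.4308  0.0001  1.7547] F [ 0.8054 -0.8687 -0.1827] w 0.00011470167108502002
shift cm [41.6922 -5.836   4.1279] turn [ 0.     -0.0001 -1.6731]
```

>>> {"name": "play_rows", "arguments": {"series": [[1, [3.2, -0.5, 0], [0, 0, -0.12]], [1, [6.4, -1, 0], [0, 0, -0.24]], [1, [9.6, -1.4, 0], [0, 0, -0.36]], [1, [12.8, -1.8, 0], [0, 0, -0.48]], [1, [16, -2.2, 0], [0, 0, -0.6]], [1, [19.2, -2.7, 0], [0, 0, -0.72]], [1, [22.4, -3.1, 0], [0, 0, -0.84]], [1, [25.6, -3.6, 0], [0, 0, -0.96]]]}}

```text
time: 2.1
tool_pos: [0.4251, 0.2095, 0.2911]
tool_rot: [-0.0, 0.441, 0.898, -0.0]
contact_force: [0.6, -0.2, -0.0]
width: 0.0003
finger_force: 0.0
```

```bash
python3 -c "
from h import *
goto((.45,.37,.25),-.2+np.pi)"
```

```text
t 2.1 tcp [0.4251 0.2095 0.2911] j [0.4578 0.1365 0.0092 1.4439 0.     1.3705] F [ 0.6325 -0.2478 -0.007 ] w 0.00025955199119794204
shift cm [11.1747 11.7917  4.1069] turn [-0.0003 -0.0002 -0.7126]
```

>>> {"name": "play_rows", "arguments": {"series": [[1, [2, 2, 0.5], [0, 0, -0.12]], [1, [4, 4, 1], [0, 0, -0.24]], [1, [6, 6, 2], [0, 0, -0.36]], [1, [8, 8, 3], [0, 0, -0.48]], [1, [10, 10, 4], [0, 0, -0.6]], [1, [11.2, 11.8, 4.1], [0, 0, -0.71]], [1, [11.2, 11.8, 4.1], [0, 0, -0.71]], [1, [11.2, 11.8, 4.1], [0, 0, -0.71]]]}}

```text
time: 2.77
tool_pos: [0.4508, 0.369, 0.2492]
tool_rot: [-0.001, 0.104, 0.995, -0.001]
contact_force: [-0.8, -0.5, -0.3]
width: -0.0002
finger_force: 0.0
```

```bash
python3 -c "
from h import *
goto((.45,.37,.25),-.2+np.pi)
c=calibration('wrist');im=capture('wrist');cv2.imwrite('pics/w1.png',im[:,:,::-1]);np.save('w1.npy',c,allow_pickle=True);print(c)
im=capture('scene');cv2.imwrite('pics/scene1.png',im[:,:,::-1])"
```

```text
t 2.7667 tcp [0.4508 0.369  0.2492] j [ 0.686   0.3357  0.1698  1.407  -0.      0.8946] F [-0.7828 -0.5315 -0.3113] w -0.00015360294505832627
shift cm [ 0.0967  0.0799 -0.0794] turn [-0.0016 -0.0012 -0.0086]
{'mtx': array([[325.1923,   0.    , 277.1922],
       [  0.    , 325.1923, 213.6965],
       [  0.    ,   0.    ,   1.    ]]), 'R': array([[ 0.2079,  0.9782,  0.0003],
       [ 0.9397, -0.1998,  0.2777],
       [ 0.2717, -0.0574, -0.9607]]), 't': array([-0.4558, -0.3901,  0.2951])}
```

View pics/w1.png

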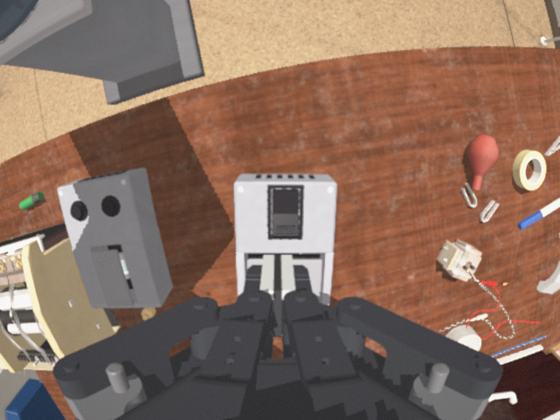

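The wrist view shows the rocker's frame at cols 268–303, rows 185–239. The case front edge is at about row 183, cols 236–336, and the fingertips sit near (280,262).

Run:
```python
from h import *
c=np.load("w1.npy",allow_pickle=True).item()
im=cv2.imread("pics/w1.png");g=im[165:265,220:350]
cv2.imwrite("pics/w1c.png",cv2.resize(g,None,fx=6,fy=6,interpolation=cv2.INTER_CUBIC))
for n,p,z in[("case fl",(236,183),.06),("case fr",(336,183),.06),("r1",(268,185),.06),("r2",(303,185),.06),("r3",(303,239),.06),("r4",(268,239),.06),("L mid",(236,250),.06),("Rmid",(335,250),.06)]:print(n,cast(c,p,z,True))
```

```text
case fl [0.4335 0.3299 0.06  ]
case fr [0.4551 0.4323 0.06  ]
r1 [0.4427 0.3621 0.06  ]
r2 [0.4502 0.3978 0.06  ]
r3 [0.509  0.3866 0.06  ]
r4 [0.5011 0.3493 0.06  ]
L mid [0.5066 0.3116 0.06  ]
Rmid [0.5297 0.4193 0.06  ]
```

View pics/w1c.png

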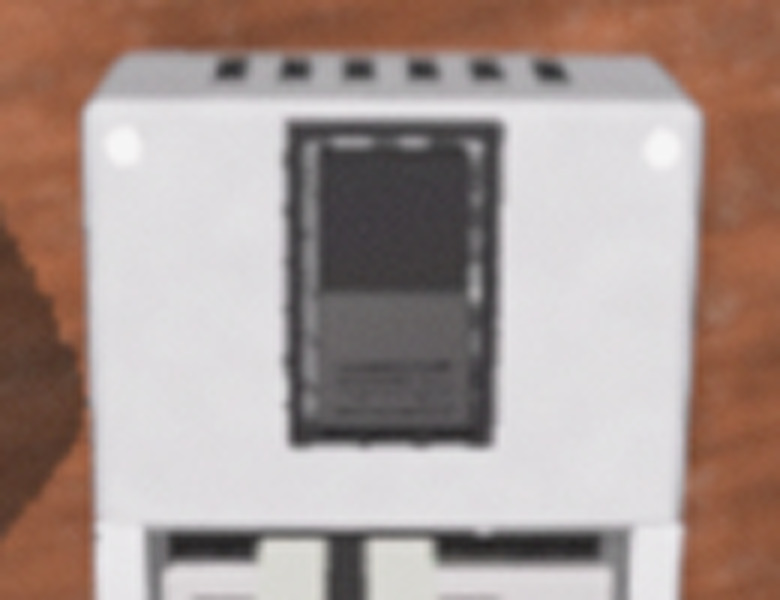

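```bash
python3 -c "
from h import *
goto((.4925,.3705,.085),-.205+np.pi)"
```

```text
t 2.8667 tcp [0.4508 0.3678 0.2502] j [ 0.6844  0.3332  0.1688  1.4072 -0.0001  0.8951] F [-0.4642 -0.8856  0.5747] w 8.020561948646792e-05
shift cm [-4.0258  1.1476 16.52  ] turn [-0.0007 -0.0004 -0.0057]
```

>>> {"name": "play_rows", "arguments": {"series": [[1, [-2, 0.6, 3], [0, 0, -0.005]], [1, [-4, 1.1, 6], [0, 0, -0.005]], [1, [-4, 1.1, 9], [0, 0, -0.005]], [1, [-4, 1.1, 12], [0, 0, -0.005]], [1, [-4, 1.1, 14.5], [0, 0, -0.005]], [1, [-4, 1.1, 16], [0, 0, -0.005]], [1, [-4, 1.1, 16.5], [0, 0, -0.005]], [1, [-4, 1.1, 16.5], [0, 0, -0.005]]]}}

```text
time: 3.53
tool_pos: [0.492, 0.3696, 0.0848]
tool_rot: [-0.001, 0.103, 0.995, -0.001]
contact_force: [0.1, -0.5, 1.3]
width: -0.0
finger_force: 0.0
```

```bash
python3 -c "
from h import *
goto((.4925,.3705,.065),-.205+np.pi)
a=capture('side')[110:220,170:310];c=calibration('wrist');b=capture('wrist')[165:330,200:370]
a=cv2.resize(a,(560,440));b=cv2.resize(b,(453,440));
cv2.imwrite('pics/c2.png',cv2.resize(np.hstack([a,b]),None,fx=.78,fy=.78)[:,:,::-1])"
```

```text
t 3.5333 tcp [0.492  0.3696 0.0848] j [ 0.6443  0.4709 -0.048   1.0536  0.      0.85  ] F [ 0.0873 -0.4943  1.2736] w -1.756565088131792e-05
shift cm [-0.0332  0.101   1.9808] turn [-0.0013 -0.0012 -0.0007]
```

View pics/c2.png

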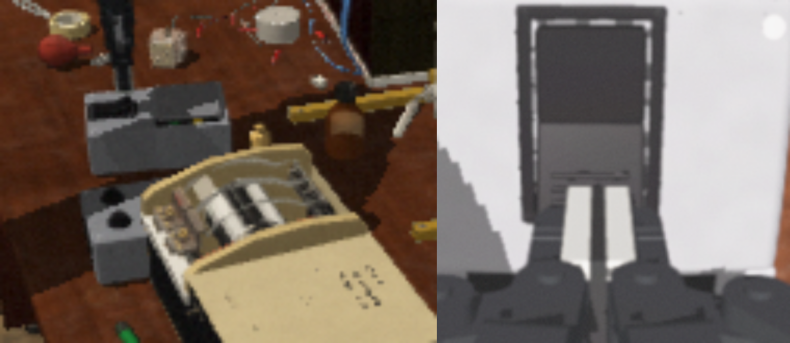

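The fingertips are centred over the rocker's raised half: in the right-hand panel the finger front is at about (597,185) and the pivot line is at row 122. Now I'll press.

>>> {"name": "play_rows", "arguments": {"series": [[1, [0, 0.1, 0.6], [0, 0, 0]], [1, [0, 0.1, 1.0], [0, 0, 0]], [1, [0, 0.1, 1.3], [0, 0, 0]], [1, [0, 0.1, 1.6], [0, 0, 0]], [1, [0, 0.1, 1.8], [0, 0, 0]], [1, [0, 0.1, 1.95], [0, 0, 0]], [1, [0, 0.1, 2.05], [0, 0, 0]], [1, [0, 0.1, 2.05], [0, 0, 0]]]}}

```text
time: 4.3
tool_pos: [0.4929, 0.372, 0.066]
tool_rot: [0.0, 0.102, 0.995, 0.0]
contact_force: [-0.4, -1.6, 9.8]
width: 0.0001
finger_force: 5.0
```

>>> {"name": "play_rows", "arguments": {"series": [[1, [0, 0, 0.15], [0, 0, 0]], [1, [0, 0, 0.2], [0, 0, 0]], [1, [0, 0, 0.2], [0, 0, 0]], [1, [0, 0, 0.2], [0, 0, 0]], [1, [0, 0, 0], [0, 0, 0]], [1, [0, 0, -1], [0, 0, 0]], [1, [0, 0, -3], [0, 0, 0]], [1, [0, 0, -3], [0, 0, 0]]]}}

```text
time: 4.97
tool_pos: [0.4937, 0.3728, 0.0981]
tool_rot: [0.001, 0.102, 0.995, 0.001]
contact_force: [-0.8, 0.1, 0.7]
width: -0.0001
finger_force: 0.0
```

```bash
python3 -c "
from h import *
goto((.5385,.361,.085),-.205+np.pi)
a=capture('scene')[255:335,165:245];b=capture('wrist')[165:330,200:370]
a=cv2.resize(a,(440,440),interpolation=cv2.INTER_CUBIC);b=cv2.resize(b,(453,440));
cv2.imwrite('pics/c3.png',cv2.resize(np.hstack([a,b]),None,fx=.85,fy=.85)[:,:,::-1])"
```

```text
t 4.9667 tcp [0.4937 0.3728 0.0981] j [ 0.6466  0.4624 -0.0255  1.0792  0.0003  0.8504] F [-0.7531  0.1017  0.7324] w -0.0001223947422557559
shift cm [-4.6227 -0.2558  1.3205] turn [0.0029 0.0022 0.0013]
```

View pics/c3.png

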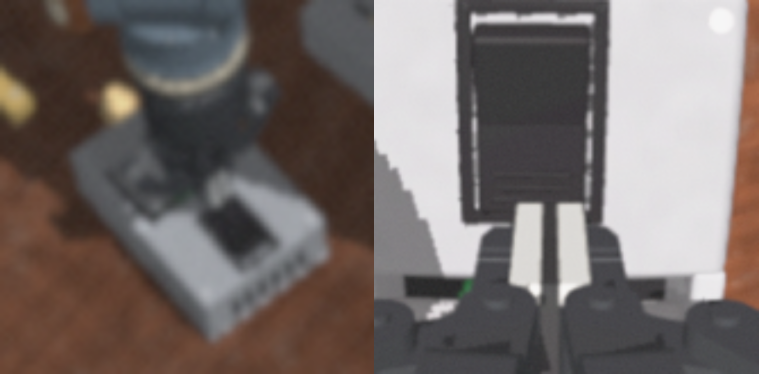

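The rocker's front end face now stands up in the right panel (row ~40) and the pressed half lies flat, so it is off. Next I'll go over the hatch press point.

>>> {"name": "play_rows", "arguments": {"series": [[1, [-1.5, -0.1, 0], [0, 0, 0]], [1, [-3, -0.2, 0], [0, 0, 0]], [1, [-4.6, -0.2, 0.3], [0, 0, 0]], [1, [-4.6, -0.2, 0.8], [0, 0, 0]], [1, [-4.6, -0.2, 1.3], [0, 0, 0]], [1, [-4.6, -0.2, 1.6], [0, 0, 0]], [1, [-4.6, -0.2, 1.7], [0, 0, 0]], [1, [-4.6, -0.2, 1.7], [0, 0, 0]]]}}

```text
time: 5.73
tool_pos: [0.5363, 0.3606, 0.0773]
tool_rot: [-0.001, 0.101, 0.995, -0.0]
contact_force: [-0.8, 0.8, -0.0]
width: -0.0004
finger_force: 0.0
```

```bash
python3 -c "
from h import *
goto((.5385,.361,.063),-.205+np.pi)"
```

```text
t 5.7333 tcp [0.5363 0.3606 0.0773] j [0.5919 0.5252 0.0265 1.0735 0.0002 0.7951] F [-0.7553  0.7547 -0.0042] w -0.00035750335838049104
shift cm [-0.2057  0.0828  1.4252] turn [-0.0008 -0.0011  0.0018]
```

>>> {"name": "play_rows", "arguments": {"series": [[1, [-0.2, 0.1, 0.4], [0, 0, 0]], [1, [-0.2, 0.1, 0.7], [0, 0, 0]], [1, [-0.2, 0.1, 0.95], [0, 0, 0]], [1, [-0.2, 0.1, 1.15], [0, 0, 0]], [1, [-0.2, 0.1, 1.3], [0, 0, 0]], [1, [-0.2, 0.1, 1.42], [0, 0, 0]], [1, [-0.2, 0.1, 1.5], [0, 0, 0]], [1, [-0.2, 0.1, 1.5], [0, 0, 0]]]}}

```text
time: 6.4
tool_pos: [0.5395, 0.3614, 0.0635]
tool_rot: [0.0, 0.102, 0.995, 0.0]
contact_force: [-2.7, 1.0, 5.8]
width: -0.0001
finger_force: 3.2
```

>>> {"name": "play_rows", "arguments": {"series": [[1, [0, 0, 0.1], [0, 0, 0]], [1, [0, 0, 0.2], [0, 0, 0]], [1, [0, 0, 0.2], [0, 0, 0]], [1, [0, 0, -2], [0, 0, 0]], [1, [1, 0, -6], [0, 0, 0]], [1, [3, 0, -10], [0, 0, 0]], [1, [6, 0, -13], [0, 0, 0]], [1, [9, 0, -15], [0, 0, 0]]]}}

```text
time: 7.07
tool_pos: [0.4519, 0.3796, 0.2153]
tool_rot: [0.001, 0.103, 0.995, 0.001]
contact_force: [0.4, 1.2, 0.5]
width: -0.0
finger_force: 0.0
```

>>> {"name": "play_rows", "arguments": {"series": [[1, [3, 0, -1], [0, 0, 0]], [1, [4, 0, -1], [0, 0, 0]], [1, [4, 0, -1], [0, 0, 0]], [1, [4, 0, -1], [0, 0, 0]], [1, [4, 0, -1], [0, 0, 0]], [1, [4, 0, -1], [0, 0, 0]], [1, [4, 0, -1], [0, 0, 0]], [1, [4, 0, -1], [0, 0, 0]]]}}

```text
time: 7.73
tool_pos: [0.4128, 0.3871, 0.2221]
tool_rot: [-0.0, 0.102, 0.995, -0.0]
contact_force: [0.6, 0.2, 1.5]
width: 0.0
finger_force: 0.0
```

```bash
python3 -c "
from h import *
print(sense()['time'],sense()['tool_pos'])
a=capture('side')[110:220,170:310];b=capture('wrist')[130:330,40:370]
a=cv2.resize(a,(382,300));b=cv2.resize(b,(400,300));
cv2.imwrite('pics/c4.png',np.hstack([a,b])[:,:,::-1])"
```

```text
7.7333 [0.4128 0.3871 0.2221]
```

View pics/c4.png

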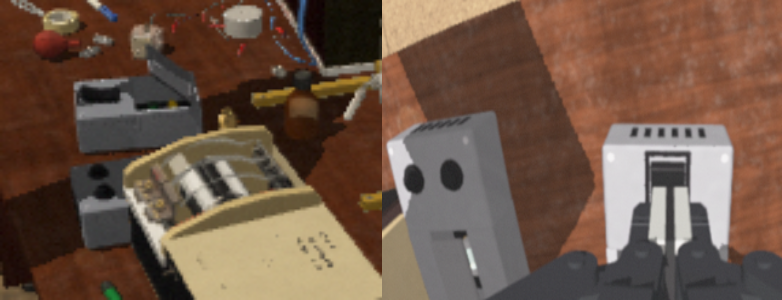

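The left panel shows the battery hatch standing open at about (170,75). The rocker's front end is still up and the fuse hatch is shut. The arm is clear, so I'll hand in.

```bash
python3 -c "
from workcell import *
print(job_done())"
```

```text
the job is handed in; nothing more can be done
None
```

The job is handed in: I pressed the rocker fully down to off, then pressed the battery hatch once, and the last pictures show it popped open with the fuse hatch still shut and the arm clear of everything.

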